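# Lever up the parts-washer lid and hold it

## Task

On the garage bench, open the heavy steel lid of the parts-washing pan so that the parts inside can be looked at: with the fingertips push the safety stop fully in, so that its post no longer stands under the lever, then press the padded long end of the lever all the way down onto its rubber bumper. The program finishes while still holding the lever down with the fingers and the lid up. Only push and press: do not pick up the lever or take it off its cradle, do not touch the lid itself, and leave the other things on the bench where they are.

Things in the scene. Friction and masses are not known exactly. Their poses are not given: they have to be found in the camera images.
- washer: Fixed base unit on a dark steel plate 560 x 220 x 8 mm. Origin on the bench under the lever's pivot, z up. +x points from the pivot to the pan (the lever's long end points to -x); +y points to the side of the stop's push plate, roughly towards the robot. Plate: x -265 to 295, y -110 to 110 mm. Grey pan: x 95 to 290, y -100 to 100 mm, rim 75 mm above the bench.
- pivot (a point): Lever pivot, a point fixed to the base, 101.5 mm above the bench: here the lever's cross pin (14 mm thick, along the base's y) lies in the open-topped slots of the grey cradle (two cheeks, base x -25 to 25, y -31 to 31 mm, 125 mm high).
- bumper (a point): Centre of the top of the black rubber bumper, 32 mm across, 40 mm above the bench, 215 mm from the pivot along the base's -x. The lever's pad comes to rest on it.
- lever: Loose steel lever, 0.45 kg, straight bar 22 x 12 mm. Origin mid cross pin. At rest its axes are parallel to the base's and the bar slopes 25 degrees: long arm (250 mm, to -x) up, short arm (90 mm) down under the lid's edge, kept so by the lid's weight. Pressed, it turns about 0.7 rad about the base's y, to about 14 degrees below level, with about 3 to 9 N at the pad; about 0.04 rad while the stop blocks it.
- lever_pad (a point): Centre of the top face of the black rubber pad (70 mm along the lever, 44 mm wide, 14 mm thick) at the lever's long end: 215 mm from the pivot along the bar, 7 mm above the bar's middle plane. About 199 mm above the bench at rest, about 55 mm fully down; it moves on an arc about the pivot.
- stop_plate (a point): Safety stop: mid-width of the outer face of its upright steel push plate (46 mm wide along base x, 8 mm thick, 22 to 125 mm above the bench). The point is 105 mm up, at base x = -80 mm, y = +98 to +104 mm at the start. Push the face along base -y. The stop's post (20 x 26 mm, 125 mm high, 104 mm beyond this face, joined by a low bar) then leaves the lever's underside on the far side.
- stop (a joint): Travel of the safety stop in m: starts between 0 and 0.006 (post under the lever, lever blocked), 0.045 = fully in (end stop, lever free). It slides along the base's -y with about 3 N of friction and stays where it is left.
- lid (a joint): Lid hinge angle in rad: 0 shut, about 0.29 with the lever on its bumper; it falls shut when the lever is let go. The lid is a steel plate 214 x 210 x 10 mm with two ribs, 3.2 to 4.6 kg, hinged on the far edge of the pan (base x = 285 mm, 82 mm above the bench). The short end of the lever lifts it from below near its free edge. Not to be touched by the robot.
- lid_edge (a point): Middle of the top of the lid's free edge, the one next to the cradle; 87 mm above the bench when shut, about 60 to 70 mm higher when open.
- piston: Bystander: aluminium engine piston, 54 mm across, 52 mm high, standing on the base plate beside the lever, on the side away from the push plate. Origin under its centre.
- bearing: Bystander: steel bearing ring, 52 mm across, 16 mm high, lying on the base plate by the cradle, on the side away from the push plate. Origin under its centre.
- wrench: Bystander: wrench, 170 mm long, lying on the bench beyond the base plate. Origin under its middle.
- can: Bystander: plain aluminium can, 60 mm across, 140 mm high, beyond the pan. Origin under its centre.
- driver: Bystander: screwdriver, 200 mm long, lying on the bench to the robot's right. Origin under its middle.
- mug: Bystander: white mug, 80 mm across, 90 mm high, to the robot's left. Origin under its centre.
- jar: Bystander: glass jar, 68 mm across, 90 mm high, to the right of the lever's long end. Origin under its centre.

How it is judged:
By the outcome, as a careful person would: the job done as asked, in the order asked, and still so for the second after the job is handed in, while the arm keeps its last pose, push and grip.
It also fails if it takes over 43 s, if anything falls off the work surface, if the arm or the gripper's body presses on something with over 40 N, if the wrist force passes 120 N, or if a joint passes its speed limit or range.

## Robot

A 6-joint arm with a two-finger parallel gripper is mounted at the origin on the work surface. World frame = base frame: x ahead of the robot, y to its left, z up, the work surface at z = 0. Lengths are in m, angles in rad, forces in N, time in s.
With the tool pointing down it reaches from about 0.425 to 0.95 m from the base axis. Payload 3.5 kg.
Tool frame: the origin (TCP) lies midway between the tips of the shut fingers; the grasp point (between the pads) lies 19 mm behind it; z points along the fingers, y is the direction in which the jaws open and shut (so a half turn about z gives the same grasp; the last joint's range is limited). The gripper opens to 85 mm and grips with 20 to 120 N. Pads are 22 mm wide; open, the fingers measure 114 mm over their backs; the gripper's body (76 mm by 85 mm) begins 54 mm behind the grasp point. The pads swing forward as they close: fully open they stand 13 mm farther back than shut.
Start: joints at [-1.465, 0.286, 1.577, -0, 1.279, -0.15], TCP at [0.171, -0.653, 0.206] pointing down, gripper open.
Joint ranges: [-2.77, 2.77], [-0.9, 2.22], [0.21, 2.48], [-1.53, 4.67], [0.24, 2.81], [-2.84, 2.84]. Speed limits (rad/s): [2.79, 2.79, 3.14, 3.14, 3.14, 3.14].

## Interface

Orientations are given as a unit quaternion [x, y, z, w].
In Python, from plant import ctrl gives the robot as it stands.
- The arm moves only by the tool apply_moves, never from a script. Its argument "moves" is a list that holds one entry, the list of rows, each a list of 7 numbers: the shift along the tool's x, y, z in m, then the turn, a rotation vector about the tool's x, y, z in degrees, then the gripper's target within -1 to 1 (shut at 1, half-way at 0, fully open at -1). In form: [[[tx, ty, tz, ax, ay, az, hand], ...]]. A call has 1 to 12 rows; each row shifts and turns the pose as measured when the row begins, along the tool's axes as they then stand; what a row does not reach is not made up. A row lasts 1/10 s, in which the tool goes at most 50 mm and 8.59 degrees, less where a joint would pass 70% of its speed; a pose out of reach is approached as far as the arm can. A call with a gripper value outside its range is refused whole. The fingers move at their own pace and stop on an object; "force" is the grip in N (left out, the last holds). Time passes only in rows, so rows that do not move let the fingers close. It gives the time, the measured TCP pose, the force and the opening at its end, in the units of the state.
- ctrl.get_state(): the state, without advancing time (a new reading comes with each control period).
- ctrl.read_camera(name): name is "scene" or "top"; returns the picture (480x640x3 uint8, red, green, blue); there is no depth.
- ctrl.get_calibration(name): a dict with "camera_matrix" (3x3 intrinsics, pixels), "k1" (the pictures are not rectified: a ray, as slopes to the right and down, at radius r is drawn at 1 + k1 r^2 times it, then the intrinsics apply), "cam_to_world" (4x4, takes a point from camera to world coordinates). Camera axes: x right, y up, looking along -z (the intrinsics and any distortion apply to the point x, -y, -z); pixel columns grow to the right and rows downward; lengths in m; the calibration is good to about 2 mm. A picture is of the moment at which its call begins. get_calibration takes no time and is no camera call.
- ctrl.sign_off(): hands the job in, once; it reports no verdict.
The state is a dict: "time": time; "qpos": joint angles; "dq": joint speeds; "joint_efforts": joint torques, N m; "eef_pos": TCP position; "tcp_rot": TCP orientation; "contact_force": force on the tool from outside, world axes, zero at the start; "wrist_torque": the same for the moment, N m; "opening": opening from 0.0 (shut) to 1.0 (fully open).
Only numpy, scipy, OpenCV 4.12 (cv2) and the standard library are available. Lean on these libraries where they do the work, as an engineer would, in place of code of your own. Each camera call takes 0.05 s, during which the arm holds its last target. There are 200 camera calls.

## Working session

There is one attempt and no reset: what is moved stays moved. The work goes in short steps, Python scripts to look and compute and a tool call to move; the robot and the scene stay as the last step left them, time stands still between calls to the robot, and variables do not carry over. Pictures are saved under pics/ and viewed, about 8 in all and at most 12, crops included, and the job is handed in when it is done.

Besides the shell and the picture viewer there is one more tool, called after "Call:" as name(argument=value, ...) on one line, values as JSON. apply_moves: Moves the arm, as the interface text tells. Its arguments: {"type":"object","properties":{"moves":{"type":"array","items":{"type":"array","items":{"type":"array","items":{"type":"number"}}}},"force":{"type":"number"}},"required":["moves"]}

```bash
mkdir -p pics; python3 - <<'E'
from plant import ctrl
import cv2
for n in("scene","top"):
    cv2.imwrite(f"pics/{n}0.png",ctrl.read_camera(n)[:,:,::-1]); c=ctrl.get_calibration(n)
    print(n,c)
print(ctrl.get_state())
E
```

```text
scene {'camera_matrix': array([[449.91624816,   0.        , 325.61486971],
       [  0.        , 449.91624816, 240.63830003],
       [  0.        ,   0.        ,   1.        ]]), 'k1': 0.03246081114660394, 'cam_to_world': array([[-0.22442163, -0.76713819,  0.6009442 ,  1.15245734],
       [ 0.97435392, -0.16625766,  0.15163387,  0.15073675],
       [-0.01641256,  0.61956225,  0.78477592,  0.90327094],
       [ 0.        ,  0.        ,  0.        ,  1.        ]])}
top {'camera_matrix': array([[497.49583454,   0.        , 317.95879657],
       [  0.        , 497.49583454, 244.47572704],
       [  0.        ,   0.        ,   1.        ]]), 'k1': -0.11762553392215713, 'cam_to_world': array([[ 1.36906540e-02,  9.91889833e-01, -1.26361093e-01,
         3.85033558e-01],
       [-9.99903067e-01,  1.39011551e-02,  7.84162025e-04,
        -3.23623361e-03],
       [ 2.53436749e-03,  1.26338108e-01,  9.91984002e-01,
         1.34793928e+00],
       [ 0.00000000e+00,  0.00000000e+00,  0.00000000e+00,
         1.00000000e+00]])}
{'time': 0.1, 'qpos': array([-1.46499982e+00,  2.87124038e-01,  1.57803887e+00,  1.07885878e-05,
        1.27862266e+00, -1.50017280e-01]), 'dq': array([ 0.00124299, -0.00090796, -0.00225906,  0.00110328,  0.00025735,
       -0.000488  ]), 'joint_efforts': array([ 9.62791019e-04, -4.07293940e+01, -2.93697560e+01, -1.36570561e-04,
        3.40673898e-03, -1.81033062e-05]), 'eef_pos': array([ 0.170747  , -0.65236698,  0.20434978]), 'tcp_rot': array([ 9.91830662e-01,  1.27556792e-01,  2.94037941e-05, -1.09607330e-03]), 'contact_force': array([ 0.19423537, -0.33757556, -0.21251321]), 'wrist_torque': array([ 0.06764514, -0.0107511 , -0.00682075]), 'opening': 0.9992659630515173}
```

View pics/scene0.png

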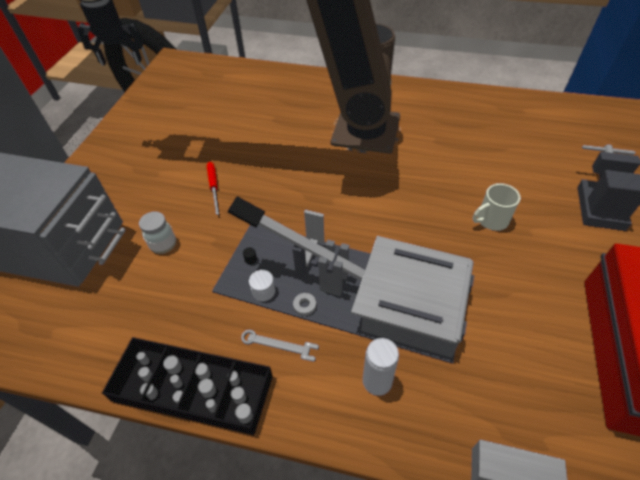

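View pics/top0.png

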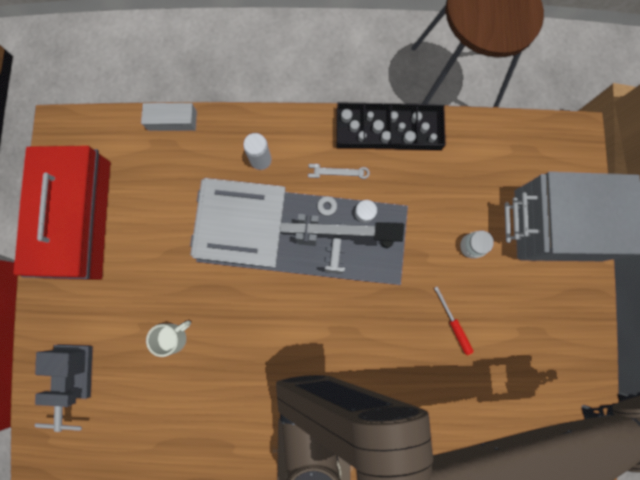

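The top view shows the plate's right corners at about (406,206) and (400,284), the pad at (390,233) and the stop plate at (335,268). In the scene view the pad is at (246,211) and the push plate at (315,225). I'll enlarge both views to refine these.

```bash
python3 - <<'E'
import cv2
a=cv2.imread("pics/top0.png")[170:300,180:420]; cv2.imwrite("pics/topc.png",cv2.resize(a,None,fx=3.333,fy=3.333,interpolation=cv2.INTER_CUBIC))
a=cv2.imread("pics/scene0.png")[180:365,205:485]; cv2.imwrite("pics/scenec.png",cv2.resize(a,None,fx=2.857,fy=2.857,interpolation=cv2.INTER_CUBIC))
E
```

```text
(no output)
```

View pics/topc.png

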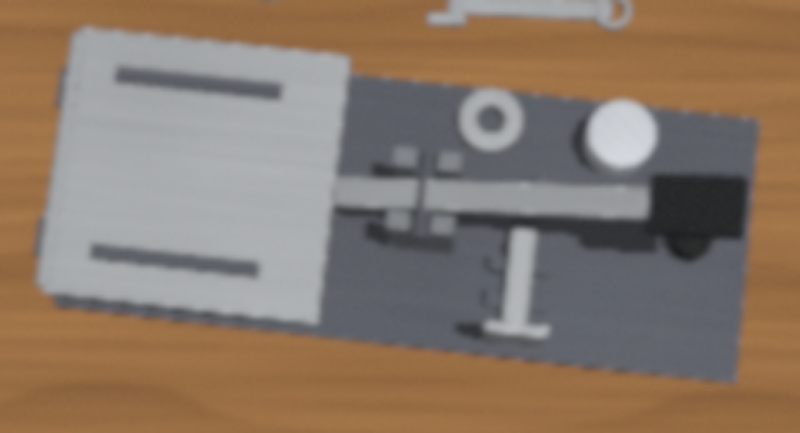

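View pics/scenec.png

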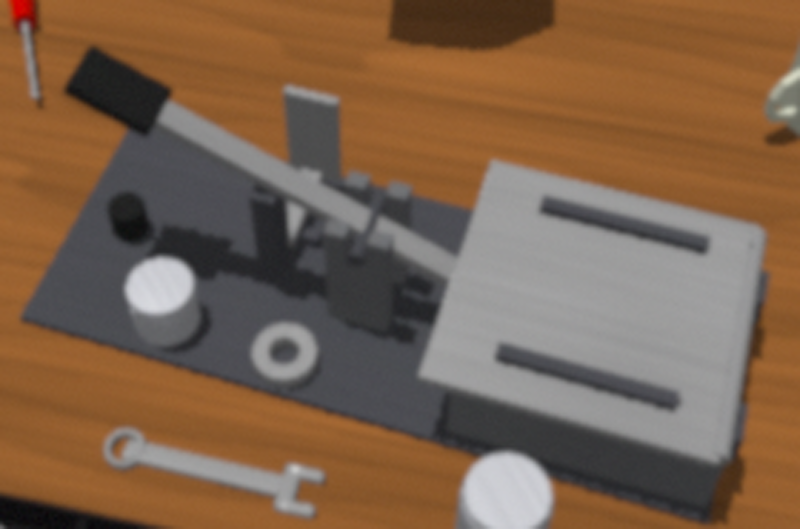

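```bash
cat > h.py <<'E'
import numpy as np
from plant import ctrl
C={n:ctrl.get_calibration(n) for n in("scene","top")}
def proj(n,P):
    c=C[n];T=np.linalg.inv(c["cam_to_world"]);p=T[:3,:3]@P+T[:3,3]
    s=np.array([p[0],-p[1]])/-p[2]; s=s*(1+c["k1"]*(s@s)); K=c["camera_matrix"]
    return K[:2,:2]@s+K[:2,2]
def b2w(q,b):
    c,s=np.cos(q[2]),np.sin(q[2]); b=np.array(b)/1000
    return np.array([q[0]+c*b[0]-s*b[1],q[1]+s*b[0]+c*b[1],b[2]])
E
python3 - <<'E'
from h import *
from scipy.optimize import least_squares
S=lambda u,v:((u+.5)/2.857-.5+205,(v+.5)/2.857-.5+180)
T=lambda u,v:((u+.5)/3.333-.5+180,(v+.5)/3.333-.5+170)
L=[("top",T(760,120),lambda y:(-265,-110,8)),("top",T(737,382),lambda y:(-265,110,8)),
("scene",S(22,318),lambda y:(-265,-110,8)),("scene",S(127,203),lambda y:(-215,0,40)),
("scene",S(285,91),lambda y:(-103,y-8,125)),("scene",S(340,103),lambda y:(-57,y-8,125)),
("top",T(484,333),lambda y:(-57,y,125)),("top",T(549,338),lambda y:(-103,y,125)),
("scene",S(455,269),lambda y:(71,0,87)),("top",T(334,190),lambda y:(71,0,87)),
("scene",S(120,90),lambda y:(-191.9,0,198.7)),("top",T(700,206),lambda y:(-191.9,0,198.7))]
f=lambda p:np.concatenate([proj(n,b2w(p,g(p[3]*1000)))-uv for n,uv,g in L])
r=least_squares(f,[.55,0,1.6,.1],loss="soft_l1",x_scale=[.1,.1,.1,.01]);p=r.x
print(p,np.degrees(p[2])); print(f(p).reshape(-1,2).round(1))
for k,b in dict(stop=(-80,p[3]*1000,105),stop_end=(-80,p[3]*1000-45,105),pad=(-191.9,0,198.7),bump=(-215,0,40)).items(): print(k,b2w(p,b).round(4))
E
```

```text
[0.58561307 0.02431187 1.46943079 0.1012369 ] 84.19218271125993
[[ 0.1 -0.4]
 [-0.4  0.4]
 [-1.2 -0.5]
 [-0.6  1. ]
 [-0.6 -0.3]
 [-1.2  0.1]
 [ 0.  -0.1]
 [-0.9  0.5]
 [ 0.3 -2.5]
 [-0.3 -0.9]
 [ 0.5 -1.7]
 [-2.2 -0.7]]
stop [ 0.4768 -0.045   0.105 ]
stop_end [ 0.5216 -0.0496  0.105 ]
pad [ 0.5662 -0.1666  0.1987]
bump [ 0.5639 -0.1896  0.04  ]
```

The fit is good to about 1 px. I'll shut the fingers, turn the tool to line up with the base, and move across high up.

Call:
apply_moves(moves=[[[0,0,0,0,0,7,1],[0,0,0,0,0,7,1],[0,0,0,0,0,6.5,1],[0.018,-0.045,0,0,0,0,1],[0.018,-0.045,0,0,0,0,1],[0.018,-0.045,0,0,0,0,1],[0.018,-0.045,0,0,0,0,1],[0.018,-0.045,0,0,0,0,1],[0.018,-0.045,0,0,0,0,1],[0.018,-0.045,0,0,0,0,1],[0.018,-0.045,0,0,0,0,1],[0,0,0,0,0,0,1]]], force=60)

```text
time: 1.3
eef_pos: [0.3583, -0.2979, 0.1971]
tcp_rot: [0.998, -0.061, -0.002, -0.008]
contact_force: [-0.3, -0.9, 0.7]
opening: 0.001
```

Call:
apply_moves(moves=[[[0.008,-0.045,0,0,0,-0.2,1],[0.008,-0.045,0,0,0,-0.2,1],[0.008,-0.045,0,0,0,-0.2,1],[0.008,-0.045,0,0,0,-0.2,1],[0.008,-0.045,0,0,0,-0.2,1],[0.007,-0.04,0,0,0,-0.2,1],[0,0,0,0,0,0,1]]])

```text
time: 2.0
eef_pos: [0.4365, -0.0344, 0.1996]
tcp_rot: [0.999, -0.053, -0.002, -0.007]
contact_force: [-0.3, -1.5, 0.0]
opening: 0.006
```

Call:
apply_moves(moves=[[[0,0.006,0.03,0,0,0,1],[0,0,0.03,0,0,0,1],[0,0,0.03,0,0,0,1],[0,0,0.02,0,0,0,1],[0,0,0,0,0,0,1]]])

```text
time: 2.5
eef_pos: [0.4366, -0.0426, 0.0868]
tcp_rot: [0.999, -0.052, -0.001, -0.005]
contact_force: [0.3, 0.2, -0.9]
opening: 0.002
```

```bash
python3 - <<'E'
from h import *; import cv2
s=ctrl.get_state();print(s["eef_pos"],s["tcp_rot"],s["contact_force"])
a=ctrl.read_camera("scene")[140:365,185:485,::-1]; cv2.imwrite("pics/s1.png",cv2.resize(a,None,fx=2.5,fy=2.5,interpolation=cv2.INTER_CUBIC))
E
```

```text
[ 0.43655087 -0.04256468  0.08678516] [ 9.98622272e-01 -5.22171371e-02 -5.52830409e-04 -5.15978363e-03] [ 0.33183902  0.17211848 -0.87643209]
```

View pics/s1.png

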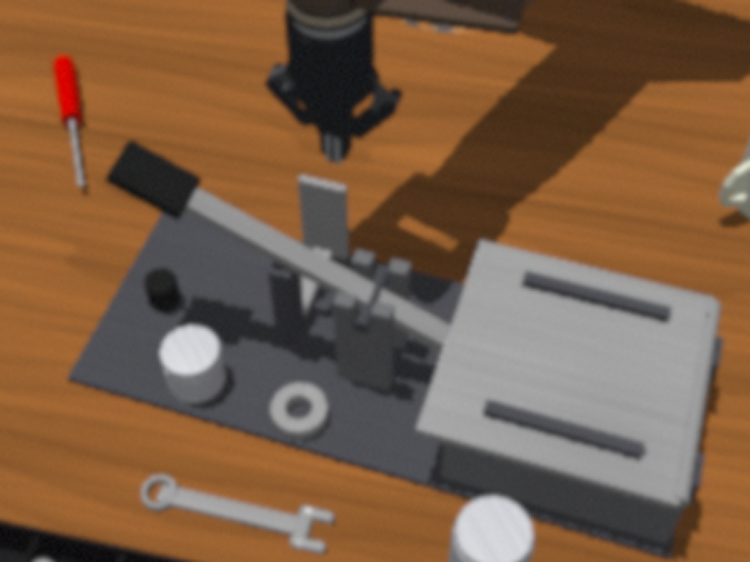

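The fingertips (335,155) stand squarely behind the push plate (323,180). I'll push now.

Call:
apply_moves(moves=[[[0.01,0,0,0,0,0,1],[0.01,0,0,0,0,0,1],[0.008,0,0,0,0,0,1],[0.008,0,0,0,0,0,1],[0.008,0,0,0,0,0,1],[0.008,0,0,0,0,0,1],[0.008,0,0,0,0,0,1]]])

```text
time: 3.25
eef_pos: [0.5015, -0.0514, 0.0917]
tcp_rot: [0.999, -0.052, -0.001, -0.004]
contact_force: [-3.9, -0.6, 1.5]
opening: -0.003
```

Call:
apply_moves(moves=[[[0.005,0,0,0,0,0,1],[0.005,0,0,0,0,0,1],[0.005,0,0,0,0,0,1]]])

```text
time: 3.55
eef_pos: [0.5066, -0.0518, 0.0917]
tcp_rot: [0.999, -0.05, -0.019, -0.005]
contact_force: [-23.0, 0.0, 16.0]
opening: 0.002
```

Call:
apply_moves(moves=[[[0.004,0,0,0,0,0,1],[-0.01,0,0,0,0,0,1],[-0.02,0,0,0,0,0,1],[-0.03,0,0,0,0,0,1],[-0.01,0,0,0,0,0,1],[0,0,0,0,0,0,1]]])

```text
time: 4.15
eef_pos: [0.4417, -0.0463, 0.0986]
tcp_rot: [0.999, -0.05, -0.017, -0.004]
contact_force: [0.0, -0.8, 0.0]
opening: -0.001
```

```bash
python3 - <<'E'
from h import *; import cv2
s=ctrl.get_state();print(s["eef_pos"],s["tcp_rot"],s["contact_force"])
q=[0.58561307,0.02431187,1.46943079]
S=ctrl.read_camera("scene")[:,:,::-1].copy()
for y in(59,55):
  for x in(-103,-57): print(y,x,(proj("scene",b2w(q,(x,y-8,125)))-[235,180])*4)
a=S[180:330,235:435]; cv2.imwrite("pics/s2.png",cv2.resize(a,None,fx=4,fy=4,interpolation=cv2.INTER_CUBIC))
E
```

```text
[ 0.44166669 -0.04626117  0.09859987] [ 0.99859686 -0.05009483 -0.01679618 -0.00356551] [ 0.00845989 -0.79256305  0.03726076]
59 -103 [249.24727902 177.78592521]
59 -57 [325.58776097 197.04641696]
55 -103 [246.71616862 182.90766796]
55 -57 [323.20871272 202.26131511]
```

View pics/s2.png

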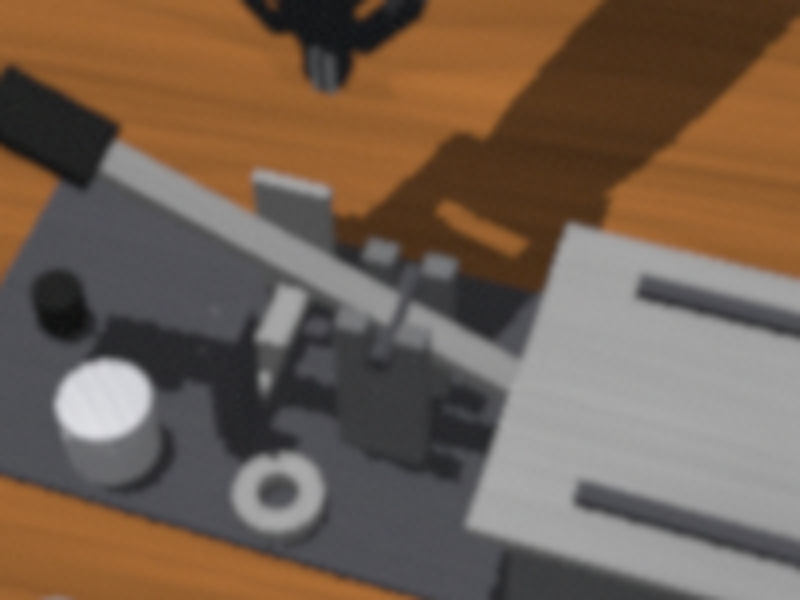

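The stop's inner top edge at (252,182)–(330,198) agrees with y ≈ 57±2 mm, against 59 for fully in, and the post stands clear beyond the bar. Next I'll lift and go above the pad.

Call:
apply_moves(moves=[[[0,0,-0.04,0,1.9,0,1],[0,0,-0.04,0,0,0,1],[0,0,-0.04,0,0,0,1],[0,0,-0.045,0,0,0,1],[0.034,0.027,0,0,0,0,1],[0.034,0.027,0,0,0,0,1],[0.034,0.027,0,0,0,0,1],[0.034,0.027,0,0,0,0,1],[0,0,0,0,0,0,1]]])

```text
time: 5.1
eef_pos: [0.5855, -0.1759, 0.2787]
tcp_rot: [0.999, -0.049, 0.014, 0.001]
contact_force: [-0.7, 0.1, -0.3]
opening: -0.003
```

Call:
apply_moves(moves=[[[-0.02,-0.004,0,0,-1.6,0,1],[0,0,0.03,0,0,0,1],[0,0,0.02,0,0,0,1],[0,0,0,0,0,0,1]]])

```text
time: 5.5
eef_pos: [0.565, -0.1685, 0.2279]
tcp_rot: [0.999, -0.049, -0.0, 0.0]
contact_force: [0.5, -0.0, -0.8]
opening: -0.0
```

Call:
apply_moves(moves=[[[0,0,0.015,0,0,0,1],[0,0.003,0.015,0,0,0,1],[0,0.006,0.015,0,0,0,1],[0,0.005,0.015,0,0,0,1]]])

```text
time: 5.9
eef_pos: [0.5652, -0.1828, 0.1713]
tcp_rot: [0.999, -0.047, 0.004, 0.003]
contact_force: [-1.7, -1.3, 9.5]
opening: 0.001
```

Call:
apply_moves(moves=[[[0,0.004,0.015,0,0,0,1],[0,0.003,0.015,0,0,0,1],[0,0.002,0.015,0,0,0,1],[0,0.001,0.015,0,0,0,1]]])

```text
time: 6.3
eef_pos: [0.566, -0.2013, 0.1172]
tcp_rot: [0.999, -0.047, 0.006, 0.009]
contact_force: [-2.7, 1.1, 7.7]
opening: 0.002
```

Call:
apply_moves(moves=[[[-0.001,-0.002,0.015,0,0,0,1],[-0.001,-0.003,0.015,0,0,0,1],[-0.001,-0.003,0.015,0,0,0,1],[0,-0.002,0.012,0,0,0,1]]])

```text
time: 6.7
eef_pos: [0.5698, -0.2054, 0.0685]
tcp_rot: [0.999, -0.047, 0.013, 0.02]
contact_force: [-3.8, 2.4, 9.0]
opening: 0.001
```

Call:
apply_moves(moves=[[[-0.004,-0.008,0.004,2.4,-1.4,0,1],[-0.004,-0.008,0.006,0.5,0,0,1],[-0.002,-0.004,0.008,0,0,0,1]]])

```text
time: 7.0
eef_pos: [0.5693, -0.1976, 0.0583]
tcp_rot: [0.999, -0.046, 0.011, 0.005]
contact_force: [-3.8, -1.9, 9.1]
opening: -0.002
```

Call:
apply_moves(moves=[[[-0.006,-0.004,0.007,0,-1.2,0,1],[-0.004,-0.003,0.007,0,0,0,1],[0,-0.001,0.007,0,0,0,1],[0,0,0.006,0,0,0,1]]])

```text
time: 7.4
eef_pos: [0.5696, -0.1976, 0.0419]
tcp_rot: [0.999, -0.048, 0.011, 0.01]
contact_force: [-2.0, 1.9, 9.9]
opening: -0.001
```

```bash
python3 - <<'E'
from h import *; import cv2
s=ctrl.get_state();print(s["eef_pos"],s["tcp_rot"],s["contact_force"],s["wrist_torque"])
a=ctrl.read_camera("scene")[150:360,200:480,::-1]; b=ctrl.read_camera("top")[170:300,180:420,::-1]
a=cv2.resize(a,(560,420),interpolation=cv2.INTER_CUBIC);b=cv2.resize(b,(560,303),interpolation=cv2.INTER_CUBIC)
cv2.imwrite("pics/s3.png",cv2.resize(a,(800,600),interpolation=cv2.INTER_CUBIC));cv2.imwrite("pics/t3.png",b)
E
```

```text
[ 0.56964309 -0.1976055   0.0418553 ] [ 0.99874861 -0.04761069  0.01135828  0.01026813] [-2.04623023  1.90275752  9.92498302] [0.56667924 0.42234415 0.01386219]
```

View pics/s3.png

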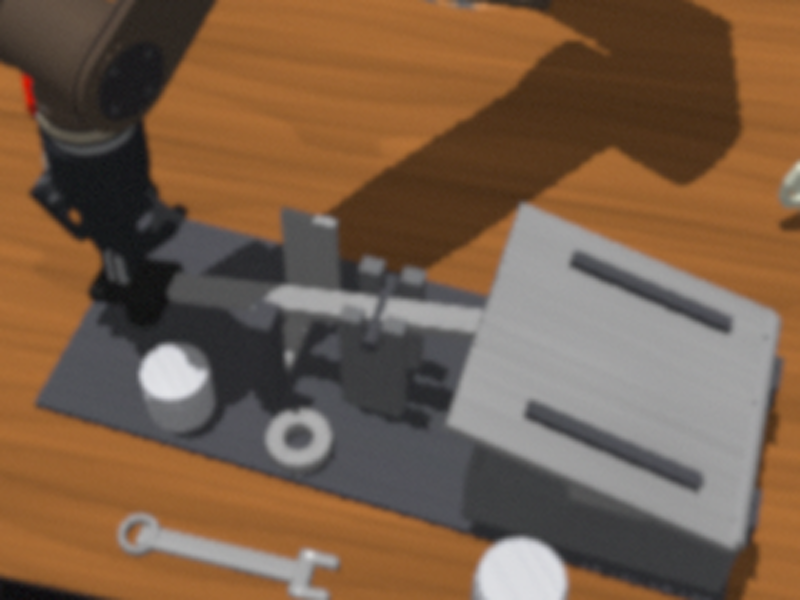

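The lid is up and the fingers are on the pad, but the TCP height of 0.042 is lower than expected. I'll check closely with model overlays.

```bash
python3 - <<'E'
from h import *; import cv2
q=[0.58561307,0.02431187,1.46943079]
def draw(n,u0,v0,w,h,f):
    a=cv2.resize(ctrl.read_camera(n)[v0:v0+h,u0:u0+w,::-1],None,fx=f,fy=f,interpolation=cv2.INTER_CUBIC)
    P=lambda X:tuple(int(t) for t in ((proj(n,X)-[u0,v0]+.5)*f-.5))
    A=np.radians(-14)
    c=[P(b2w(q,(-l*np.cos(A)+7*np.sin(A),y,101.5+l*np.sin(A)+7*np.cos(A)))) for l,y in((180,-22),(180,22),(250,22),(250,-22))]
    for i in range(4): cv2.line(a,c[i],c[(i+1)%4],(0,255,0),1)
    cv2.circle(a,P(ctrl.get_state()["eef_pos"]),3,(0,0,255),1)
    return a
a=draw("scene",215,195,80,100,5);b=draw("top",330,190,80,100,5)
m=cv2.convertScaleAbs(np.hstack([a,b]),alpha=1.8,beta=25)
cv2.imwrite("pics/z4.png",m)
E
```

```text
(no output)
```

View pics/z4.png

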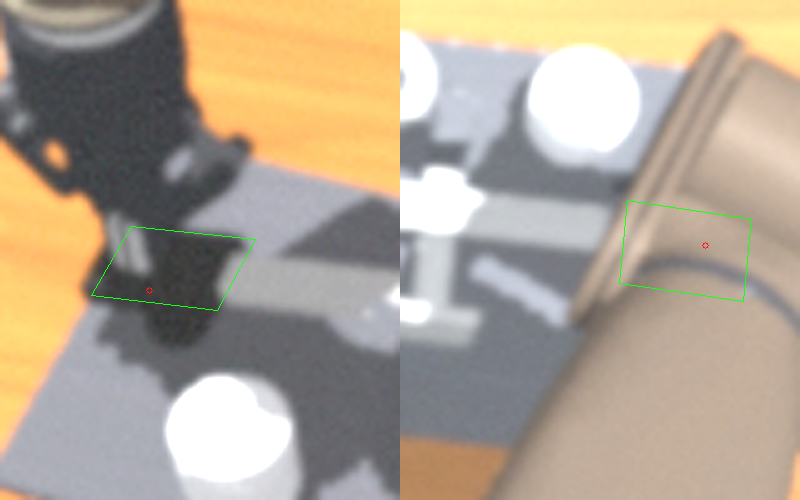

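The visible fingertip at (145,272) sits about on the modelled pad top at −14°. The reported TCP projects lower, at (149,290), so TCP z seems biased low. I'll press on and watch whether the force rises.

Call:
apply_moves(moves=[[[-0.002,0,0.006,0.6,-1.2,0,1],[0,0,0.006,0,0,0,1],[0,0,0.008,0,0,0,1]]])

```text
time: 7.9
eef_pos: [0.5711, -0.1981, 0.0302]
tcp_rot: [0.999, -0.048, 0.002, 0.003]
contact_force: [-17.3, 10.5, 49.9]
opening: 0.003
```

Call:
apply_moves(moves=[[[-0.002,-0.001,0.002,0,0,0,1],[-0.001,0,0.002,0,0,0,1]]])

```text
time: 8.1
eef_pos: [0.5707, -0.1984, 0.0315]
tcp_rot: [0.999, -0.049, 0.004, 0.003]
contact_force: [-2.1, 2.4, 6.2]
opening: -0.003
```

```bash
python3 - <<'E'
from h import *; import cv2
q=[0.58561307,0.02431187,1.46943079]
u0,v0,w,h,f=200,170,180,130,4.4
im=ctrl.read_camera("scene")
s=ctrl.get_state();print(s["eef_pos"],s["tcp_rot"],s["contact_force"],s["opening"])
a=cv2.resize(im[v0:v0+h,u0:u0+w,::-1],None,fx=f,fy=f,interpolation=cv2.INTER_CUBIC)
P=lambda X:tuple(int(t) for t in ((proj("scene",X)-[u0,v0]+.5)*f-.5))
A=np.radians(-14)
for l in (40,180,250):
  X=b2w(q,(-l*np.cos(A)+6*np.sin(A),0,101.5+l*np.sin(A)+6*np.cos(A))); cv2.circle(a,P(X),2,(0,255,0),1)
cv2.circle(a,P(b2w(q,(-215,0,40))),2,(255,255,0),1); cv2.circle(a,P(s["eef_pos"]),2,(0,0,255),1)
for y in(-105,105):
  th=.29;r=214; cv2.circle(a,P(b2w(q,(285-r*np.cos(th)-5*0,y,82+r*np.sin(th)+5))),3,(255,0,255),1)
cv2.imwrite("pics/z5.png",cv2.convertScaleAbs(a,alpha=1.7,beta=20))
E
```

```text
[ 0.57076289 -0.19852149  0.0313562 ] [ 0.99880585 -0.0485521   0.00425684  0.00338264] [-0.94040677  2.65284385  8.66611611] 0.000674505354315655
```

View pics/z5.png

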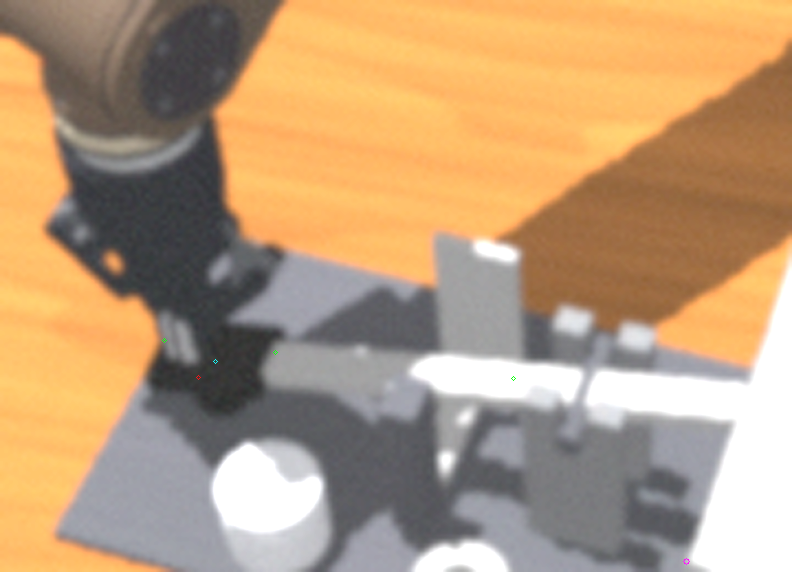

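The lid corner at (690,563) agrees with the modelled 0.29 rad point (686,561). I'll check the TCP bias and how the lid corner moved with numbers.

```bash
python3 - <<'E'
from h import *
q=[0.58561307,0.02431187,1.46943079]
print("s1 TCP pix in s1.png",(proj("scene",np.array([.4366,-.0426,.0868]))-[185,140]+.5)*2.5)
for th in(.2,.25,.29,.33): print(th,[(proj("scene",b2w(q,(285-214*np.cos(th)-5*np.sin(th)*-0,y,82+214*np.sin(th)+5*np.cos(th))))).round(1) for y in(-105,105)])
for d in(0,-.05,-.1):
  A=np.radians(-14)+d; print("pad mid",d,((proj("scene",b2w(q,(-215*np.cos(A)+7*np.sin(A),0,101.5+215*np.sin(A)+7*np.cos(A))))-[200,170]+.5)*4.4).round())
E
```

```text
s1 TCP pix in s1.png [338.14123935 175.70025129]
0.2 [array([353. , 301.5]), array([379.8, 224.4])]
0.25 [array([354.4, 299.1]), array([381.2, 221.6])]
0.29 [array([355.6, 297.2]), array([382.5, 219.5])]
0.33 [array([357.1, 295.4]), array([383.9, 217.3])]
pad mid 0 [219. 346.]
pad mid -0.05 [226. 359.]
pad mid -0.1 [234. 372.]
```

Call:
apply_moves(moves=[[[-0.001,-0.001,0.005,0,0,0,1],[0,0,0.004,0,0,0,1]]])

```text
time: 8.35
eef_pos: [0.5712, -0.1984, 0.0307]
tcp_rot: [0.999, -0.048, 0.003, 0.003]
contact_force: [-12.2, 7.6, 24.1]
opening: -0.002
```

The free-space picture shows the same offset: the real tip is about 15–20 mm above the reported TCP. So TCP 0.031 means the tip is at about 0.05, i.e. on the bumper, and the force now rises without any travel. Next I'll confirm the hold is stable.

```bash
python3 - <<'E'
from h import *; import cv2
for i in range(12):
    im=ctrl.read_camera("scene"); s=ctrl.get_state()
    if i%3==2: print(s["time"],s["eef_pos"].round(4),s["contact_force"].round(1))
cv2.imwrite("pics/f.png",cv2.resize(im[150:360,200:480,::-1],(800,600),interpolation=cv2.INTER_CUBIC))
E
```

```text
8.5 [ 0.5711 -0.1984  0.0307] [-10.3   5.1  23.3]
8.65 [ 0.5711 -0.1984  0.0307] [-9.8  5.5 22.8]
8.8 [ 0.5711 -0.1984  0.0307] [-10.4   4.8  23.9]
8.95 [ 0.5711 -0.1984  0.0307] [-9.9  6.  22.5]
```

View pics/f.png

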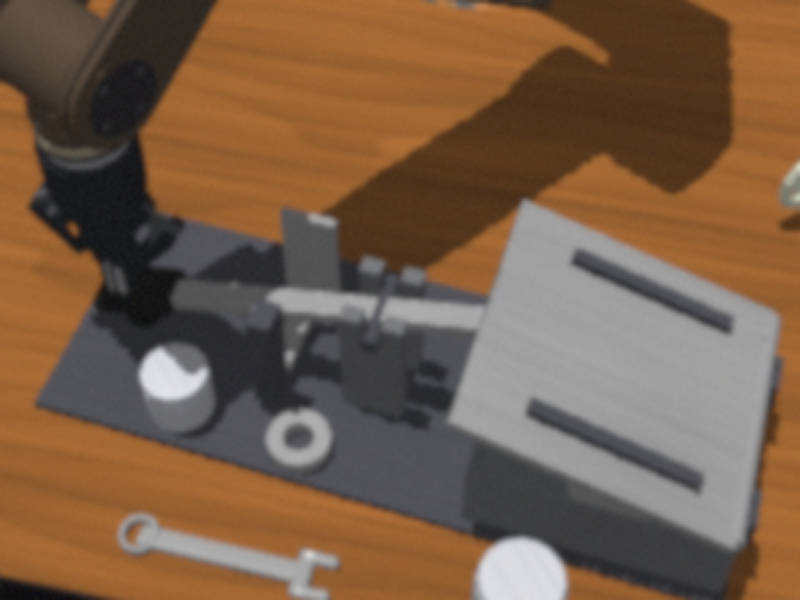

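The lid is up: corners (450,422) and (523,200) correspond to about 0.29 rad. The force holds steady at about 23 N, and nothing nearby has moved.

```bash
python3 -c "
from plant import ctrl
print(ctrl.sign_off())"
```

```text
the job is handed in; nothing more can be done
None
```

The job is done and handed in at about 9 s: with the fingers shut, I pushed the safety stop fully in, then pressed the lever's pad down onto its bumper. The fingers are still holding it there.

- **Stop:** I pushed until it met its end stop at about 23 N. A picture then showed the post clear of the lever on the far side.
- **Lever and lid:** at the end the downward press held steady at about 23 N with no movement for 0.6 s. The lid's corners in the last picture match about 0.29 rad open.
- **Bystanders:** the piston, bearing and wrench had not moved in the last picture. That view cuts off part of the can and mug and leaves out the jar and screwdriver, so I did not check those four closely.
- **Force peak:** one press onto the bumper briefly reached about 50 N upward (about 54 N in all) at the fingertips. I eased it off straight away. From the pictures it was the fingertips pressing, not the gripper's body, so I believe the 40 N limit does not apply; the wrist limit is 120 N.
- **Disagreement:** the reported TCP height (0.031 m) was lower than the pad's expected height on the bumper (about 0.051 m there). An earlier picture, with the fingers touching nothing, shows the visible fingertips about 15–20 mm above the reported point. I therefore relied on the force and the pictures for the final state.

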